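# Set the capsule mixer to ten seconds and start it

### The job

Get the dental capsule mixer going for a ten-second mix: push its raised clear cover down until it is shut, and with a fingertip against one side of the selector's bar, never pinching it, push the pointer round clockwise until it rests in the 10-second click, which is the fifth click from the zero stop at 2 seconds a click. When both are done, press the round start key fully down and let it come up again. Leave the jar, beaker, tray and spatula beside the mixer where they lie.

Things in the scene. Friction and masses are not known exactly. Their poses are not given: they have to be found in the camera images.
- mixer: The capsule mixer, a white machine fixed on the bench, 250 mm deep, 220 wide. Origin: centre of its underside; its x axis points from the operator's side to its back, y to its left, z up. In front (x -122 to -2 mm) a panel sloping up towards the back at 10 degrees (76 mm high at its front, 97 at its back); behind it the mixing chamber, rim 97 mm high, under the clear cover.
- selector_hub (a point): On the selector's turning axis at the panel's surface; x -70, y 40, z 85 mm of the mixer. Pointer knob: skirt 54 mm across, its top 8 mm above the panel; on it a grey bar 14 mm wide, its top 31 mm above the panel, 34 mm from axis to pointer tip (white line on top), 20 mm the other way. The point turns with it: x along the bar to the tip, z the axis, square to the panel (leaning 10 degrees to the front).
- pointer_tip (a point): Tip of the selector's pointer, 34 mm from its axis, 19 mm above the panel; turns with it. The printed marks round the knob: a dot at the zero stop, 105 degrees to the left of straight back; then clockwise, every 30 degrees, seven strokes, each longer than the last. The fifth stroke (10 seconds) lies 45 degrees to the right of straight back.
- selector (a joint): Selector angle, rad, growing clockwise seen from above. It rests only in clicks 0.524 rad (30 degrees) apart: 0 at the zero stop, 2.618 at click 5 (10 seconds), click 7 the last. It starts in one of clicks 0 to 3. A sideways push of 3 to 6 N on the bar 27 mm from the axis turns it; past half-way it snaps into the next click by itself and stays.
- grip_left: Rubber face on the left side of the selector's bar (left when looking along the pointer), 46 mm long, 9 to 29 mm above the panel. Pushing on it turns the knob clockwise. Origin on the axis, 2 mm above the panel.
- grip_right: The same rubber face on the right side of the bar. Pressing both faces at the same time is pinching. Origin on the axis, 2 mm above the panel.
- cover (a joint): Angle of the clear cover, rad: 0 is shut, growing as it swings up and back; it starts raised at 0.8 to 1.2. A stiff hinge holds it wherever it is left; 1 to 3 N at its front edge moves it.
- cover_hinge (a point): Middle of the cover's hinge line, along the mixer's y at x 117, z 97 mm of the mixer. Turns with the cover: x from its front edge to the hinge, z out of its top. The cover is a clear box, open below, 114 mm from hinge to front, 172 wide, its top 38 mm above the hinge line when shut; grey trims, and a grey tab 50 mm wide sticking out 14 mm from its front wall.
- cover_front (a point): Middle of the cover's upper front edge, outside: 114 mm from the hinge line and 38 mm above it when shut. Moves with the cover.
- start (a joint): Travel of the start key, m: 0 up, 0.005 fully down; about 5 N presses it fully and its spring brings it up.
- start_top (a point): Centre of the top of the start key, a grey round key 28 mm across in a black ring, on the panel at x -70, y -65 mm of the mixer; its top stands about 21 mm above the panel and faces as the panel does.
- jar_center (a point): Middle of a loose amber jar, 60 mm across, 75 mm high, left of the mixer.
- beaker_center (a point): Middle of a loose steel beaker, 68 mm across, 85 mm high, right of the mixer.
- tray_center (a point): Middle of a loose steel tray, 130 by 90 mm, 18 mm high, with spare capsules in it, left of the mixer's front.
- spatula_center (a point): Middle of a loose steel cement spatula lying on the bench, about 143 mm long, right of the mixer's front.

How it is judged:
On the way, in this order (a step that is already met when the one before it is completed fails the run):
1. the cover is shut and the selector rests in the fifth click (10 s), the start key still up (value of joint cover below 0.05 rad and value of joint selector between 2.488 and 2.748 rad and value of joint start below 0.001 m), for 0.2 s.
2. the start key is pressed down with the cover shut and the selector in the fifth click (value of joint cover below 0.05 rad and value of joint selector between 2.488 and 2.748 rad and value of joint start above 0.0038 m), for 0.05 s.
At the end, for the whole second after the job is handed in: The cover is shut (within 0.05 rad), the selector rests in the fifth click (2.618 rad, within 0.13 rad) and the start key, pressed at least 3.8 of its 5 mm after that, has come up again (all of step 1); the robot touches nothing.
It fails at once if the start key is pressed while the cover is not shut or the selector is not in the fifth click (value of joint start above 0.0025 m and not (value of joint cover below 0.06 rad and value of joint selector between 2.418 and 2.818 rad)).
It fails at once if the selector's bar is pinched: both of its side faces are pressed at once (contact force between each of grip_left, grip_right and the fingers above 1 N).
It fails at once if the jar, beaker, tray or spatula is lifted or moved more than 20 mm (distance of any of jar_center, beaker_center, tray_center, spatula_center from where it was at the start of the episode above 0.02 m).
It also fails if it takes over 58 s, if anything falls off the work surface, if the arm or the gripper's body presses on something with over 40 N, if the wrist force passes 120 N, or if a joint passes its speed limit or range.

### The arm

A 6-joint arm with a two-finger parallel gripper is mounted at the origin on the work surface. World frame = base frame: x ahead of the robot, y to its left, z up, the work surface at z = 0. Lengths are in m, angles in rad, forces in N, time in s.
With the tool pointing down it reaches from about 0.275 to 0.775 m from the base axis. Payload 14.6 kg.
Tool frame: the origin (TCP) lies midway between the tips of the shut fingers; the grasp point (between the pads) lies 19 mm behind it; x points along the fingers, y is the direction in which the jaws open and shut, and the axes are right-handed (so a half turn about x gives the same grasp; the last joint's range is limited). The gripper opens to 85 mm and grips with 20 to 120 N. Pads are 22 mm wide; open, the fingers measure 114 mm over their backs; the gripper's body (76 mm by 85 mm) begins 54 mm behind the grasp point. The pads swing forward as they close: fully open they stand 13 mm farther back than shut.
Start: joints at [0.974, 0.263, -0.048, 1.259, 0, 1.415], TCP at [0.224, 0.475, 0.231] pointing down, gripper open.
Joint ranges: [-2.65, 2.65], [-0.89, 1.7], [-1.18, 1.37], [-2.13, 2.11], [-1.35, 1.29], [-3.14, 3.14]. Speed limits (rad/s): [1.89, 1.89, 2.57, 2.79, 3.14, 3.14].

### API

Orientations are given as a unit quaternion [x, y, z, w].
In Python, from rig import env gives the robot as it stands.
- The arm moves only by the shell command python3 -m jog 'ROWS' [FORCE]. ROWS is JSON, a list of rows, each a list of 5 numbers: the opening, from -1 (shut) to 1 (fully open), then the shift along the world's x, y, z each as a share of 0.25 m, from -1 to 1, then the turn about the world's z as a share of 60 degrees, from -1 to 1. A call has 1 to 5 rows; each row is the pose to reach, as a shift and turn from the pose commanded when the call began; what a row does not reach only later rows make up. A row lasts 1/10 s, in which the tool goes at most 50 mm and 8.59 degrees, less where a joint would pass 70% of its speed; a pose out of reach is approached as far as the arm can. A call with a number of a shift or a turn outside -1 to 1 is refused whole. A call with a gripper value outside its range is refused whole. The fingers move at their own pace and stop on an object; FORCE is the grip in N (left out, the last holds). Time passes only in rows, so rows that repeat a pose let the fingers close. It gives the time, the measured TCP pose, the force and the opening at its end, in the units of the state.
- env.state(): the state, without advancing time (a new reading comes with each control period).
- env.read_camera(name): name is "scene" or "top"; returns the picture (420x560x3 uint8, blue, green, red); there is no depth.
- env.camera_model(name): a dict with "fx", "fy", "cx", "cy" (pixels), "cam_to_world" (4x4, takes a point from camera to world coordinates). Camera axes: x right, y down, z forward; pixel columns grow to the right and rows downward; lengths in m; the calibration is good to about 2 mm. A picture is of the moment at which its call begins. camera_model takes no time and is no camera call.
- env.close_job(): hands the job in, once; it reports no verdict.
The state is a dict: "time": time; "qpos": joint angles; "joint_vel": joint speeds; "tau": joint torques, N m; "ee_pos": TCP position; "tcp_rot": TCP orientation; "contact_force": force on the tool from outside, world axes, zero at the start; "wrist_torque": the same for the moment, N m; "opening": opening from 0.0 (shut) to 1.0 (fully open).
Only numpy, scipy, OpenCV 4.12 (cv2) and the standard library are available. Lean on these libraries where they do the work, as an engineer would, in place of code of your own. Each camera call takes 0.05 s, during which the arm holds its last target.

## Working session

There is one attempt and no reset: what is moved stays moved. The work goes in short steps, Python scripts to look and compute and a shell command to move; the robot and the scene stay as the last step left them, time stands still between calls to the robot, and variables do not carry over. Pictures are saved under pics/ and viewed, and the job is handed in when it is done.

```bash
ls; mkdir -p pics; python3 - <<'E'
from rig import env
import cv2,json
for n in("scene","top"):
    cv2.imwrite(f"pics/{n}0.png",env.read_camera(n)); m=env.camera_model(n); print(n,m)
s=env.state();print(s)
E
```

```text
pics
scene {'fx': 395.11255914192935, 'fy': 395.11255914192935, 'cx': 275.54419331438874, 'cy': 213.19464000780874, 'cam_to_world': array([[ 0.21373327,  0.75786835, -0.61640381,  0.96851078],
       [ 0.97672342, -0.15406077,  0.14925363, -0.058168  ],
       [ 0.01815095, -0.6339565 , -0.77315568,  0.67065914],
       [ 0.        ,  0.        ,  0.        ,  1.        ]])}
top {'fx': 508.45000392200694, 'fy': 508.45000392200694, 'cx': 279.91642699806874, 'cy': 215.74569922543995, 'cam_to_world': array([[ 0.00803741, -0.99525492,  0.09696933,  0.43830336],
       [-0.99963162, -0.0054829 ,  0.02658123,  0.02897861],
       [-0.02592342, -0.09714726, -0.99493235,  1.0204676 ],
       [ 0.        ,  0.        ,  0.        ,  1.        ]])}
{'time': 0.1, 'qpos': array([ 9.73718143e-01,  2.63480236e-01, -4.89133927e-02,  1.25936998e+00,
        1.90592717e-05,  1.41545796e+00]), 'joint_vel': array([-1.08568204e-03,  5.53970767e-04,  1.80058085e-03,  2.76343785e-05,
        2.67876406e-05,  4.96900558e-04]), 'tau': array([ 5.35164436e-03, -6.38576961e+01,  3.85061681e+01,  1.00015034e-02,
       -1.83094210e-05,  5.16844967e-08]), 'ee_pos': array([0.22431811, 0.47438436, 0.23085586]), 'tcp_rot': array([ 0.15459627,  0.69006104, -0.15522746,  0.68979721]), 'contact_force': array([ 0.38445544, -0.44613011, -0.73458056]), 'wrist_torque': array([ 0.0159378 ,  0.05540767, -0.00069661]), 'opening': 1.0005868217696114}
```

View pics/scene0.png

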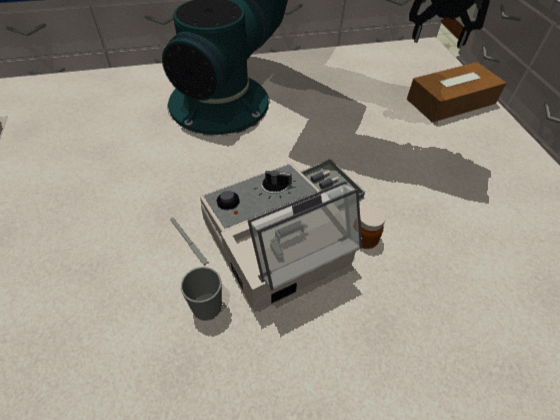

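View pics/top0.png

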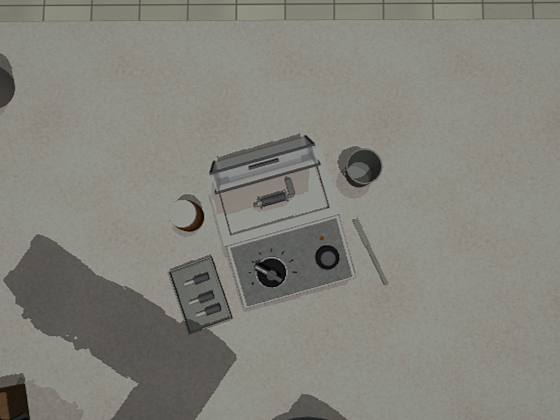

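The top view shows the mixer with its panel at about (290,262), the knob at (271,271) and the start key at (327,257). The cover is raised, with its front edge near (262,163). The tray, jar, beaker and spatula surround the mixer. I'll enlarge this area.

```bash
python3 - <<'E'
import cv2
a=cv2.imread("pics/top0.png")[120:320,200:400]
cv2.imwrite("pics/topz.png",cv2.resize(a,(600,600),interpolation=cv2.INTER_CUBIC))
a=cv2.imread("pics/scene0.png")[150:310,190:400]
cv2.imwrite("pics/scz.png",cv2.resize(a,(787,600),interpolation=cv2.INTER_CUBIC))
E
```

```text
(no output)
```

View pics/topz.png

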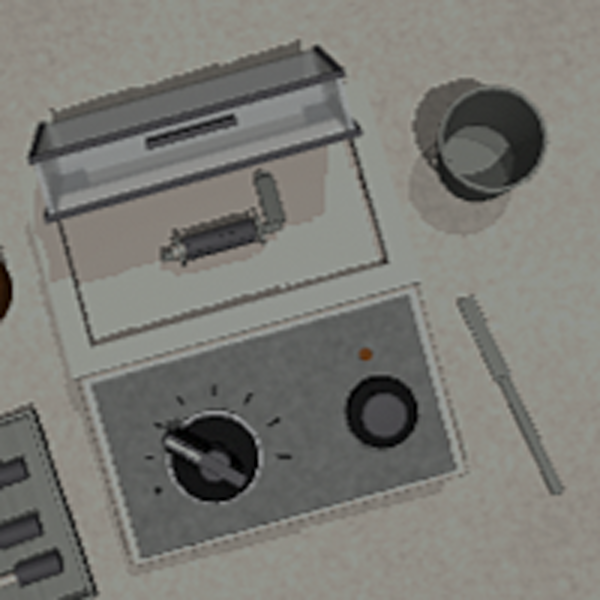

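View pics/scz.png

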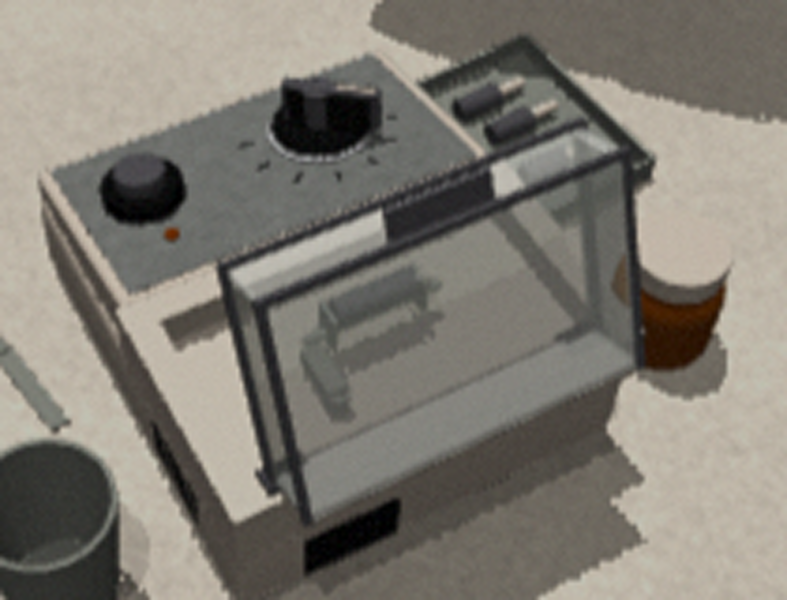

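```bash
cat > h.py <<'E'
import numpy as np
from rig import env
def ray(cam,u,v):
    m=env.camera_model(cam);T=m["cam_to_world"]
    d=T[:3,:3]@np.array([(u-m["cx"])/m["fx"],(v-m["cy"])/m["fy"],1]);return T[:3,3],d
def onz(cam,u,v,z):
    o,d=ray(cam,u,v);return o+d*(z-o[2])/d[2]
def tri(a,b):
    o1,d1=ray(*a);o2,d2=ray(*b);s=np.linalg.lstsq(np.c_[d1,-d2],o2-o1,rcond=None)[0]
    p,q=o1+s[0]*d1,o2+s[1]*d2;return (p+q)/2,np.linalg.norm(p-q)
def tz(U,V):return ("top",200+(U+.5)/3-.5,120+(V+.5)/3-.5)
def sz(U,V):k=787/210;return ("scene",190+(U+.5)/k-.5,150+(V+.5)/k-.5)
def proj(cam,p):
    m=env.camera_model(cam);c=np.linalg.inv(m["cam_to_world"])@np.r_[p,1];return m["fx"]*c[0]/c[2]+m["cx"],m["fy"]*c[1]/c[2]+m["cy"]
E
python3 - <<'E'
from h import *
np.set_printoptions(precision=4,suppress=True)
k=onz(*tz(214,458),.087); s=onz(*tz(382,411),.088); st=onz(*tz(383,414),.106)
print(k,s,st)
cs=[onz(*tz(*p),z) for p,z in(((90,382),.097),((412,292),.097),((460,470),.076),((138,560),.076))]
print(cs,np.mean(cs,0))
for a,b in((0,1),(3,2),(3,0),(2,1)):
    d=cs[b]-cs[a];print(np.degrees(np.arctan2(d[1],d[0])),np.linalg.norm(d[:2]))
d=k-s;print(np.degrees(np.arctan2(d[1],d[0]))-90,np.linalg.norm(d))
print("start tri",tri(tz(383,414),sz(137,170)),"dot tri tip",tri(tz(167,437),sz(376,90)))
print("skirt tri",tri(tz(214,458),sz(322,125)))
E
```

```text
[0.4254 0.0694 0.087 ] [ 0.4546 -0.0326  0.088 ] [ 0.4525 -0.032   0.106 ]
[array([0.4707, 0.1446, 0.097 ]), array([ 0.5266, -0.0503,  0.097 ]), array([ 0.4192, -0.0811,  0.076 ]), array([0.3627, 0.1158, 0.076 ])] [0.4448 0.0323 0.0865]
-73.99463190843662 0.20277682484366075
-74.00276220584885 0.20489339429004208
14.930223057363374 0.11175031717477779
16.015475762591567 0.11175971928076543
16.015075484765788 0.10614171618291986
start tri (array([ 0.4526, -0.0321,  0.1029]), np.float64(0.00022466424025755803)) dot tri tip (array([0.438 , 0.0964, 0.1212]), np.float64(0.0014251567129616284))
skirt tri (array([0.4256, 0.0704, 0.0874]), np.float64(0.002141004215604611))
```

```bash
cat >> h.py <<'E'
from scipy.spatial.transform import Rotation as Ro
YAW=np.radians(15.9);O=np.array([.504,.0495,0])
def w(x,y,z):
    c,s=np.cos(YAW),np.sin(YAW);return O+np.array([c*x-s*y,s*x+c*y,z])/1000
def cov(a,lx,y,lz): # cover-local
    return w(117+lx*np.cos(a)+lz*np.sin(a),y,97-lx*np.sin(a)+lz*np.cos(a))
def pan(y,t,h,r=0): # point: hub y, radius r at cw angle t(deg) from back, h above panel
    s=np.radians(10);t=np.radians(t);x=r*np.cos(t);yy=-r*np.sin(t)
    return w(-70+x*np.cos(s)-h*np.sin(s),y+yy,85+x*np.sin(s)+h*np.cos(s))
E
python3 - <<'E'
from h import *
np.set_printoptions(precision=4,suppress=True)
print(Ro.from_quat(env.state()["tcp_rot"]).as_matrix())
def zt(p):u,v=proj("top",p);return np.round([(u-200+.5)*3,(v-120+.5)*3])
def zs(p):u,v=proj("scene",p);k=787/210;return np.round([(u-190)*k,(v-150)*k])
for a in(.8,.9,1,1.1,1.2):
    for nm,l in(("UL",(-114,86,38)),("UR",(-114,-86,38)),("LL",(-114,86,0)),("LR",(-114,-86,0))):
        p=cov(a,*l);print(a,nm,zt(p),zs(p),p)
for t in(-75,-45,-15):p=pan(40,t,31,34);print(t,zt(p),zs(p),p)
print(zt(pan(-65,0,21)),zs(pan(-65,0,21)))
E
```

```text
[[-0.0006  0.4275  0.904 ]
 [-0.0008  0.904  -0.4275]
 [-1.     -0.001  -0.0002]]
0.8 UL [ 58. 242.] [556. 102.] [0.5428 0.15   0.2053]
0.8 UR [365. 157.] [203. 241.] [ 0.5899 -0.0154  0.2053]
0.8 LL [ 78. 295.] [515. 104.] [0.5166 0.1425 0.1788]
0.8 LR [376. 212.] [178. 236.] [ 0.5637 -0.0229  0.1788]
0.9 UL [ 52. 221.] [572. 110.] [0.5534 0.153  0.2099]
0.9 UR [360. 135.] [214. 252.] [ 0.6006 -0.0124  0.2099]
0.9 LL [ 72. 278.] [527. 105.] [0.5248 0.1448 0.1863]
0.9 LR [372. 195.] [186. 239.] [ 0.5719 -0.0206  0.1863]
1 UL [ 45. 200.] [588. 122.] [0.5645 0.1561 0.2135]
1 UR [354. 114.] [227. 267.] [ 0.6116 -0.0093  0.2135]
1 LL [ 66. 261.] [540. 108.] [0.5337 0.1474 0.1929]
1 LR [368. 177.] [194. 244.] [ 0.5808 -0.018   0.1929]
1.1 UL [ 39. 178.] [605. 136.] [0.5758 0.1594 0.2158]
1.1 UR [348.  92.] [240. 284.] [ 0.6229 -0.006   0.2158]
1.1 LL [ 60. 242.] [554. 113.] [0.5432 0.1501 0.1986]
1.1 LR [364. 158.] [204. 252.] [ 0.5904 -0.0153  0.1986]
1.2 UL [ 33. 156.] [622. 152.] [0.5873 0.1626 0.217 ]
1.2 UR [342.  71.] [254. 305.] [ 0.6344 -0.0028  0.217 ]
1.2 LL [ 54. 223.] [569. 121.] [0.5532 0.1529 0.2033]
1.2 LR [359. 138.] [215. 262.] [ 0.6004 -0.0125  0.2033]
-75 [158. 468.] [374.  69.] [0.4199 0.1013 0.1171]
-45 [166. 439.] [374.  89.] [0.4367 0.0969 0.1197]
-15 [186. 418.] [356. 107.] [0.4492 0.0846 0.1212]
[385. 417.] [133. 163.]
```

The predictions match the pictures: the cover is at about 1.2 rad and the selector is in click 2, so it needs 3 clicks clockwise. The mixer yaw is 15.9°. Next I'll plan the approach behind the cover.

```bash
cat >> h.py <<'E'
def yaw():
    m=Ro.from_quat(env.state()["tcp_rot"]).as_matrix();return np.degrees(np.arctan2(m[1,1],m[0,1]))
def sh(p,y=None,ref=None,ry=None):
    ref=env.state()["ee_pos"] if ref is None else ref;ry=yaw() if ry is None else ry
    print(np.round((np.array(p)-ref)/.25,3),0 if y is None else round(((y-ry+180)%360-180)/60,3))
E
python3 - <<'E'
from h import *
print(yaw());t=w(165,0,260);print(t);sh(t,105.9)
E
```

```text
64.690176626396
[0.66268732 0.09470327 0.26      ]
[ 1.753 -1.519  0.117] 0.687
```

```bash
python3 -m jog '[[-1,0.15,-0.1,0.28,0.1],[-1,0.9,-0.8,0.28,0.35],[-1,0.9,-0.8,0.28,0.687],[-1,0.9,-0.8,0.28,0.687],[-1,0.9,-0.8,0.28,0.687]]' 30; python3 - <<'E'
from h import *
sh(w(165,0,260),105.9); sh(w(165,0,185),105.9)
E
```

```text
time: 0.6
ee_pos: [0.3787, 0.3396, 0.2914]
tcp_rot: [-0.071, 0.704, 0.071, 0.703]
contact_force: [0.2, 1.1, -0.1]
opening: 0.142
[ 1.136 -0.979 -0.126] 0.073
[ 1.136 -0.979 -0.426] 0.073
```

```bash
python3 -m jog '[[-1,0.5,-0.45,0,0.073],[-1,1,-0.9,0,0.073],[-1,1,-0.9,0,0.073],[-1,1,-0.9,0,0.073],[-1,1,-0.9,0,0.073]]'; python3 -m jog '[[-1,0,0,0,0],[-1,0,0,0,0]]'; python3 - <<'E'
from h import *
sh(w(165,0,260),105.9); sh(w(165,0,185),105.9)
E
```

```text
time: 1.1
ee_pos: [0.5648, 0.1719, 0.2911]
tcp_rot: [-0.096, 0.701, 0.096, 0.7]
contact_force: [1.2, 1.4, 1.0]
opening: 0.001
time: 1.3
ee_pos: [0.564, 0.1729, 0.2906]
tcp_rot: [-0.095, 0.701, 0.095, 0.7]
contact_force: [-0.5, -0.7, -0.3]
opening: 0.001
[ 0.395 -0.313 -0.122] 0.007
[ 0.395 -0.313 -0.422] 0.007
```

```bash
python3 -m jog '[[-1,0.395,-0.313,0,0],[-1,0.395,-0.313,0,0],[-1,0.395,-0.313,0,0],[-1,0.395,-0.313,-0.2,0],[-1,0.395,-0.313,-0.36,0]]'; python3 -m jog '[[-1,0,0,0,0]]'; python3 - <<'E'
from h import *
import cv2
for n in("scene","top"): cv2.imwrite(f"pics/{n}1.png",env.read_camera(n))
s=env.state();print(s["ee_pos"],w(165,0,0),yaw())
E
```

```text
time: 1.8
ee_pos: [0.6628, 0.0962, 0.2003]
tcp_rot: [-0.096, 0.7, 0.096, 0.701]
contact_force: [1.3, 0.0, -1.1]
opening: 0.001
time: 1.9
ee_pos: [0.6589, 0.0966, 0.1965]
tcp_rot: [-0.096, 0.704, 0.097, 0.697]
contact_force: [-0.2, -1.0, -0.7]
opening: 0.001
[0.66179579 0.09652613 0.20274626] [0.66268732 0.09470327 0.        ] 105.63315801815679
```

View pics/scene1.png

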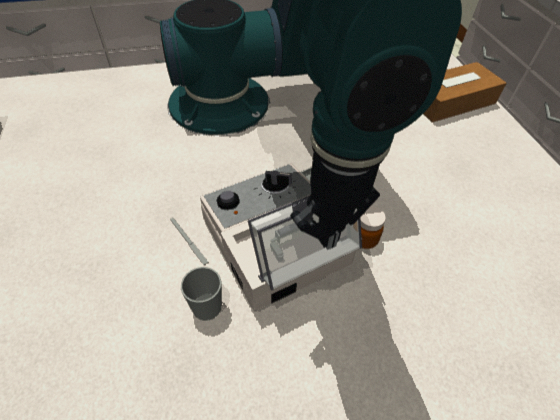

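View pics/top1.png

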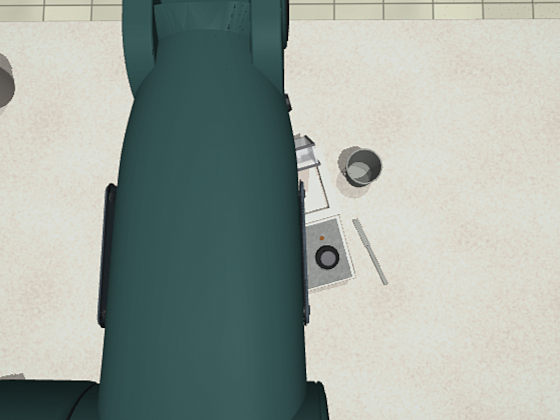

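```bash
python3 - <<'E'
from h import *
for a in(1.2,1.1,1,.9,.8,.7,.6,.5,.4,.3,.2,.1,0,-.03):
    p=cov(a,-98,0,38)+w(11,0,0)-O; print(a,p,end=" ");sh(p,105.9)
E
```

```text
1.2 [0.62701289 0.08454114 0.20210943] [-0.139 -0.048 -0.003] 0.004
1.1 [0.61692137 0.0816665  0.20157497] [-0.179 -0.059 -0.005] 0.004
1 [0.60693159 0.07882083 0.19999564] [-0.219 -0.071 -0.011] 0.004
0.9 [0.59714334 0.07603258 0.19738722] [-0.259 -0.082 -0.021] 0.004
0.8 [0.58765445 0.0733296  0.19377575] [-0.297 -0.093 -0.036] 0.004
0.7 [0.5785597  0.07073889 0.18919734] [-0.333 -0.103 -0.054] 0.004
0.6 [0.56994999 0.06828635 0.18369772] [-0.367 -0.113 -0.076] 0.004
0.5 [0.56191133 0.06599648 0.17733184] [-0.4   -0.122 -0.102] 0.004
0.4 [0.55452404 0.06389215 0.17016332] [-0.429 -0.131 -0.13 ] 0.004
0.3 [0.54786194 0.0619944  0.16226377] [-0.456 -0.138 -0.162] 0.004
0.2 [0.54199158 0.06032219 0.15371212] [-0.479 -0.145 -0.196] 0.004
0.1 [0.53697163 0.05889222 0.14459383] [-0.499 -0.151 -0.233] 0.004
0 [0.53285224 0.05771878 0.135     ] [-0.516 -0.155 -0.271] 0.004
-0.03 [0.53179843 0.05741859 0.13204334] [-0.52  -0.156 -0.283] 0.004
```

```bash
python3 -m jog '[[-1,-0.07,-0.02,0,0],[-1,-0.139,-0.048,0,0],[-1,-0.179,-0.059,-0.005,0],[-1,-0.219,-0.071,-0.011,0],[-1,-0.26,-0.082,-0.021,0]]';  python3 - <<'E'
from h import *
s=env.state();print(s["ee_pos"])
E
```

```text
time: 2.5
ee_pos: [0.5986, 0.0755, 0.2]
tcp_rot: [-0.096, 0.698, 0.096, 0.703]
contact_force: [0.4, -0.1, 3.7]
opening: -0.0
[0.59860146 0.07547829 0.19999117]
```

```bash
python3 -m jog '[[-1,-0.037,-0.011,-0.015,0],[-1,-0.073,-0.021,-0.033,0],[-1,-0.107,-0.031,-0.055,0],[-1,-0.14,-0.04,-0.081,0],[-1,-0.169,-0.049,-0.109,0]]'; python3 -m jog '[[-1,-0.027,-0.007,-0.032,0],[-1,-0.05,-0.014,-0.066,0],[-1,-0.07,-0.02,-0.103,0],[-1,-0.087,-0.024,-0.141,0],[-1,-0.09,-0.025,-0.148,0]]'; python3 -m jog '[[-1,0,0,0,0],[-1,0,0,0,0]]';  python3 - <<'E'
from h import *
import cv2
for n in("scene",): cv2.imwrite(f"pics/{n}2.png",env.read_camera(n))
E
```

```text
time: 3.0
ee_pos: [0.5564, 0.0632, 0.1723]
tcp_rot: [-0.096, 0.699, 0.096, 0.702]
contact_force: [0.1, -1.0, 1.8]
opening: -0.002
time: 3.5
ee_pos: [0.5342, 0.0568, 0.1347]
tcp_rot: [-0.096, 0.699, 0.096, 0.702]
contact_force: [-4.7, 2.1, 31.8]
opening: -0.001
time: 3.7
ee_pos: [0.5342, 0.0569, 0.1348]
tcp_rot: [-0.096, 0.699, 0.096, 0.702]
contact_force: [-6.0, 0.0, 20.3]
opening: -0.001
```

View pics/scene2.png

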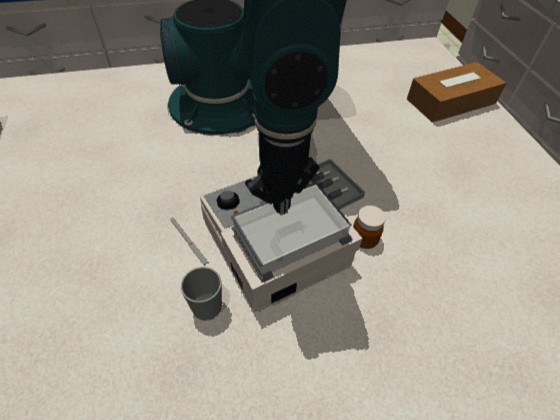

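The scene view shows the cover flat on the mixer (its outline runs about (235,232) to (347,240)). The tip met a firm stop at z 0.135, as expected for shut. Next is the selector.

```bash
cat >> h.py <<'E'
def fin(t,off,h=15,r=24):
    a=np.hypot(r,off);return pan(40,t-np.degrees(np.arctan2(off,r)),h,a)
E
python3 - <<'E'
from h import *
sh(fin(-45,32),60.9);print(fin(-45,32))
for t in(-45,-30,-22,-15,0,15,30,38,40):print(t,fin(t,18),15.9-t)
E
```

```text
[-0.509  0.191 -0.144] -0.745
[0.40700866 0.10463573 0.09878981]
-45 [0.41909683 0.09778583 0.10050884] 60.9
-30 [0.42681812 0.09779133 0.10181849] 45.9
-22 [0.43086895 0.09696073 0.10246531] 37.9
-15 [0.43429384 0.09577198 0.10298868] 30.9
0 [0.44101453 0.09186539 0.10393967] 15.9
15 [0.44652219 0.0863378  0.10460665] 0.9000000000000004
30 [0.45044149 0.07956589 0.10494416] -14.1
38 [0.45178515 0.07560221 0.10498055] -22.1
40 [0.45203496 0.07458533 0.10497379] -24.1
```

```bash
python3 -m jog '[[-1,0,0,0.12,0],[-1,-0.1,0.04,0.2,-0.14],[-1,-0.25,0.1,0.2,-0.28],[-1,-0.4,0.15,0.2,-0.42],[-1,-0.51,0.191,0.2,-0.56]]'; python3 -m jog '[[-1,0,0,0,-0.14],[-1,0,0,0,-0.185],[-1,0,0,0,-0.185]]'; python3 - <<'E'
from h import *
import cv2
for n in("scene","top"): cv2.imwrite(f"pics/{n}3.png",env.read_camera(n))
sh(fin(-45,32),60.9)
E
```

```text
time: 4.25
ee_pos: [0.4039, 0.105, 0.1833]
tcp_rot: [0.113, 0.697, -0.113, 0.699]
contact_force: [0.4, 0.6, 0.1]
opening: 0.003
time: 4.55
ee_pos: [0.4058, 0.1046, 0.1832]
tcp_rot: [0.178, 0.684, -0.178, 0.685]
contact_force: [0.3, 0.0, 1.2]
opening: -0.001
[ 0.005  0.001 -0.336] -0.001
```

View pics/scene3.png

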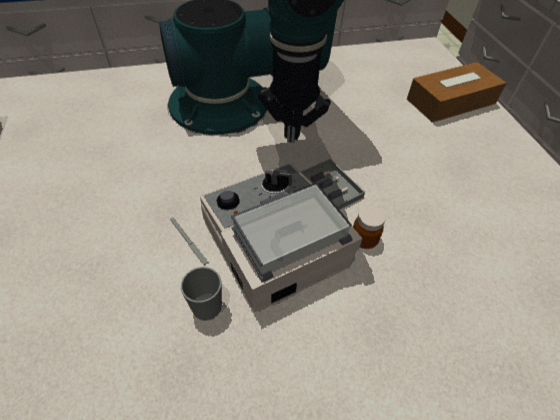

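The cover stayed shut after release. The selector is untouched, with its bar at about (278,180), and the fingers are above the bench side of it at (292,130). I'll descend beside the bar.

```bash
python3 -m jog '[[-1,0.005,0.001,-0.15,0],[-1,0.005,0.001,-0.28,0],[-1,0.005,0.001,-0.336,0],[-1,0.005,0.001,-0.336,0]]'; python3 - <<'E'
from h import *
import cv2
a=env.read_camera("scene")[110:270,190:400]
cv2.imwrite("pics/s4.png",cv2.resize(a,(787,600),interpolation=cv2.INTER_CUBIC))
for t in(-45,-37,-29,-21,-13,-5):print(t,end=" ");sh(fin(t,18),15.9-t)
E
```

```text
time: 5.05
ee_pos: [0.4056, 0.1044, 0.0966]
tcp_rot: [0.177, 0.685, -0.178, 0.684]
contact_force: [-0.5, 1.3, 0.6]
opening: -0.003
-45 [ 0.051 -0.027  0.011] -0.0
-37 [ 0.068 -0.026  0.014] -0.134
-29 [ 0.084 -0.027  0.016] -0.267
-21 [ 0.1   -0.031  0.019] -0.4
-13 [ 0.116 -0.036  0.021] -0.534
-5 [ 0.13  -0.044  0.023] -0.667
```

View pics/s4.png

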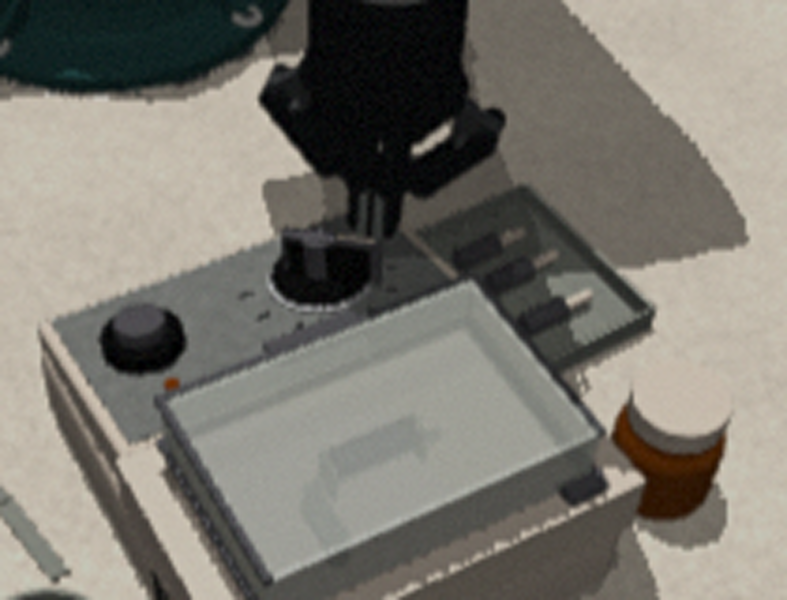

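The fingertip stands at about (370,215), on the far (left) side of the bar near the pointer tip. I'll push the first click.

```bash
python3 -m jog '[[-1,0.051,-0.027,0.011,0],[-1,0.068,-0.026,0.014,-0.13],[-1,0.084,-0.027,0.016,-0.26],[-1,0.1,-0.031,0.018,-0.38],[-1,0.1,-0.031,0.018,-0.4]]'; python3 - <<'E'
from h import *
import cv2
a=env.read_camera("scene")[110:270,190:400]
cv2.imwrite("pics/s5.png",cv2.resize(a,(787,600),interpolation=cv2.INTER_CUBIC))
a=env.read_camera("top")[120:320,200:400]
cv2.imwrite("pics/t5.png",cv2.resize(a,(600,600),interpolation=cv2.INTER_CUBIC))
for t in(-21,-13,-5,3,11,19,27,35,40):print(t,end=" ");sh(fin(t,18),15.9-t)
E
```

```text
time: 5.6
ee_pos: [0.4326, 0.0965, 0.1034]
tcp_rot: [0.317, 0.632, -0.317, 0.632]
contact_force: [-1.9, 2.8, 1.6]
opening: -0.001
-21 [-0.004  0.    -0.003] -0.002
-13 [ 0.012 -0.005 -0.   ] -0.135
-5 [ 0.026 -0.013  0.002] -0.268
3 [ 0.04  -0.023  0.004] -0.402
11 [ 0.052 -0.035  0.005] -0.535
19 [ 0.062 -0.048  0.006] -0.668
27 [ 0.07  -0.063  0.007] -0.802
35 [ 0.076 -0.078  0.007] -0.935
40 [ 0.079 -0.088  0.007] -1.018
```

View pics/s5.png

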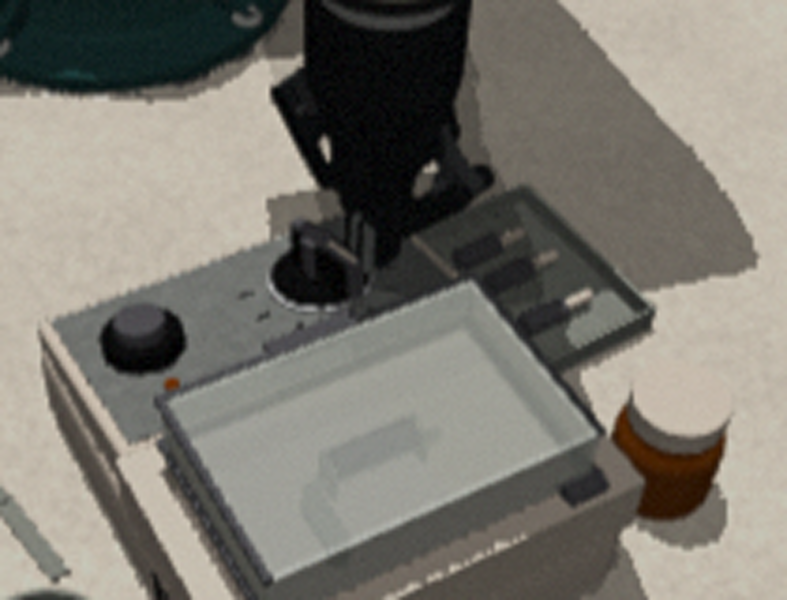

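View pics/t5.png

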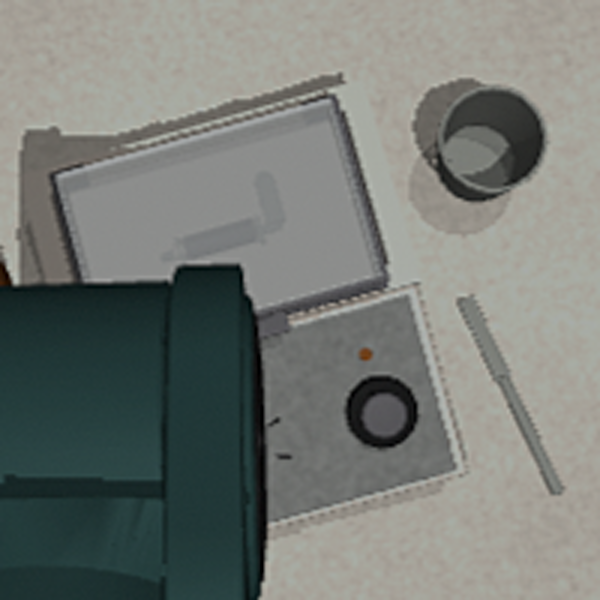

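The pointer tip is at about (358,260) in the scene crop. That matches my click 3 prediction (-15°), so one click is done. I'll push the second.

```bash
python3 -m jog '[[-1,0.016,-0.005,0.003,-0.133],[-1,0.03,-0.013,0.005,-0.266],[-1,0.044,-0.023,0.007,-0.4],[-1,0.051,-0.03,0.008,-0.475],[-1,0.051,-0.03,0.008,-0.475]]'; python3 - <<'E'
from h import *
import cv2
a=env.read_camera("scene")[110:270,190:400]
cv2.imwrite("pics/s6.png",cv2.resize(a,(787,600),interpolation=cv2.INTER_CUBIC))
for t in(8,16,24,32,36,38,40):print(t,end=" ");sh(fin(t,18),15.9-t)
k=787/210
for t in(-15,-5,5,15,25,45):u,v=proj("scene",pan(40,t,31,34));print(t,(u-190)*k,(v-110)*k)
E
```

```text
time: 6.2
ee_pos: [0.445, 0.089, 0.1049]
tcp_rot: [0.462, 0.535, -0.462, 0.536]
contact_force: [1.2, 1.1, 0.5]
opening: 0.0
8 [-0.003  0.    -0.002] -0.011
16 [ 0.008 -0.012 -0.001] -0.145
24 [ 0.017 -0.027  0.   ] -0.278
32 [ 0.024 -0.042  0.001] -0.411
36 [ 0.027 -0.05   0.001] -0.478
38 [ 0.028 -0.054  0.001] -0.511
40 [ 0.029 -0.058  0.001] -0.545
-15 356.39145237827734 256.8069801620433
-5 347.47779160144245 261.5342691381611
5 337.3968383834466 265.3284895709394
15 326.4750189461343 268.05686280205947
25 315.07290489667577 269.62370414518966
45 292.3516948719365 269.1010478009677
```

View pics/s6.png

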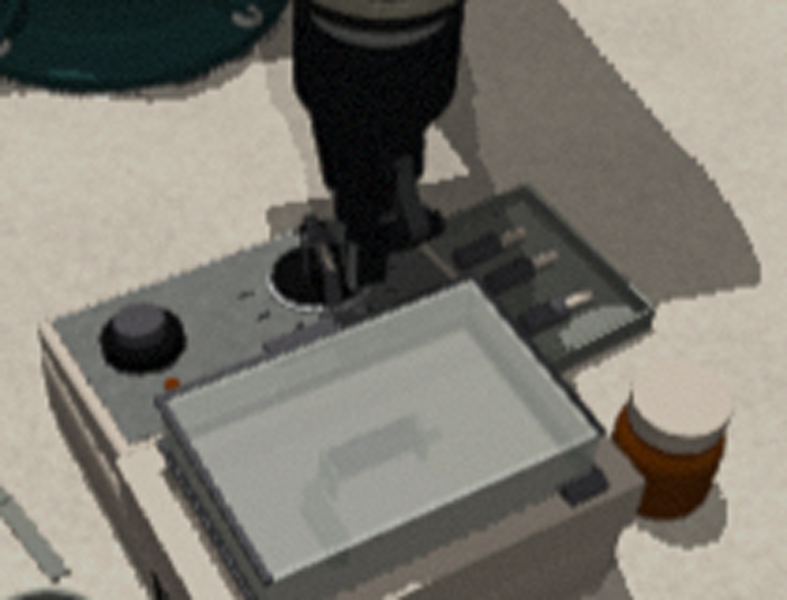

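The pointer tip is at about (328,270), which matches click 4 (+15°). I'll push the last click.

```bash
python3 -m jog '[[-1,0.011,-0.012,0.001,-0.134],[-1,0.02,-0.027,0.002,-0.267],[-1,0.027,-0.042,0.003,-0.4],[-1,0.03,-0.052,0.003,-0.485],[-1,0.03,-0.052,0.003,-0.485]]'; python3 - <<'E'
from h import *
import cv2
a=env.read_camera("scene")[110:270,190:400]
cv2.imwrite("pics/s7.png",cv2.resize(a,(787,600),interpolation=cv2.INTER_CUBIC))
E
```

```text
time: 6.75
ee_pos: [0.452, 0.076, 0.1053]
tcp_rot: [0.582, 0.402, -0.581, 0.403]
contact_force: [0.1, 0.0, 0.4]
opening: 0.001
```

View pics/s7.png

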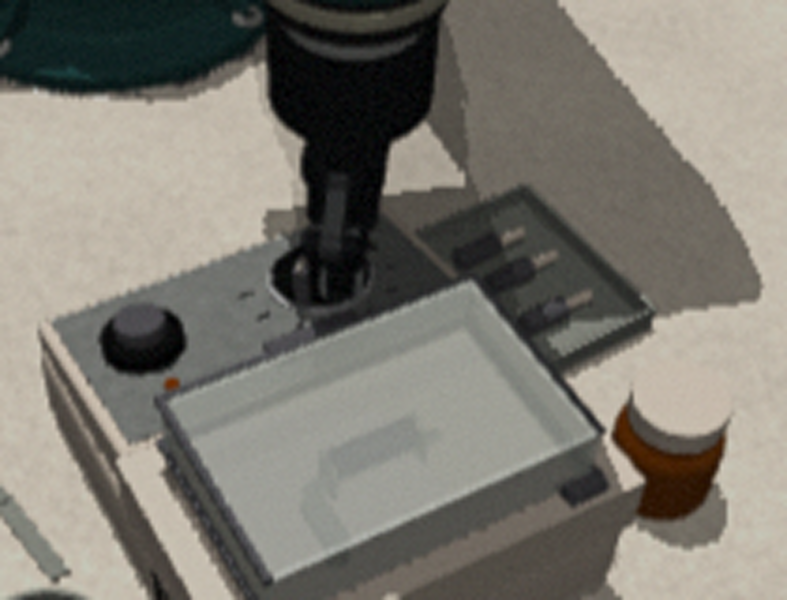

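The pointer tip appears at about (297,268), which matches +45°, and the contact force is near zero, so it has snapped in. I'll back off, rise and check with a clear view.

```bash
python3 -m jog '[[-1,0.006,0.02,0,0],[-1,0.006,0.024,0.15,0],[-1,0.006,0.024,0.35,0],[-1,0,-0.1,0.4,0.1],[-1,-0.05,-0.3,0.4,0.2]]';python3 -m jog '[[-1,-0.1,-0.2,0,0.13],[-1,-0.1,-0.35,0,0.27],[-1,-0.1,-0.4,0,0.4]]'; python3 - <<'E'
from h import *
import cv2
a=env.read_camera("scene")[110:270,190:400]
cv2.imwrite("pics/s8.png",cv2.resize(a,(787,600),interpolation=cv2.INTER_CUBIC))
a=env.read_camera("top")[120:320,200:400]
cv2.imwrite("pics/t8.png",cv2.resize(a,(600,600),interpolation=cv2.INTER_CUBIC))
print(yaw(),env.state()["ee_pos"],pan(-65,0,21)); sh(pan(-65,0,21),15.9)
E
```

```text
time: 7.3
ee_pos: [0.4414, 0.0032, 0.2073]
tcp_rot: [0.535, 0.462, -0.533, 0.465]
contact_force: [0.5, -0.9, -1.8]
opening: -0.003
time: 7.6
ee_pos: [0.414, -0.0993, 0.2054]
tcp_rot: [0.434, 0.558, -0.434, 0.558]
contact_force: [0.3, 0.7, 0.1]
opening: -0.002
14.169250637322056 [ 0.41454119 -0.09916217  0.20519313] [ 0.45097836 -0.03318935  0.10568096]
[ 0.146  0.264 -0.398] 0.029
```

View pics/s8.png

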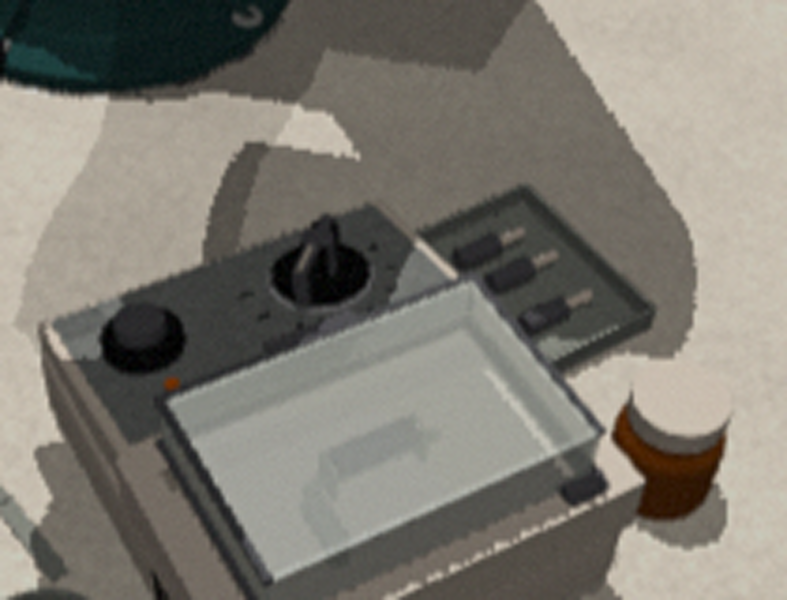

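View pics/t8.png

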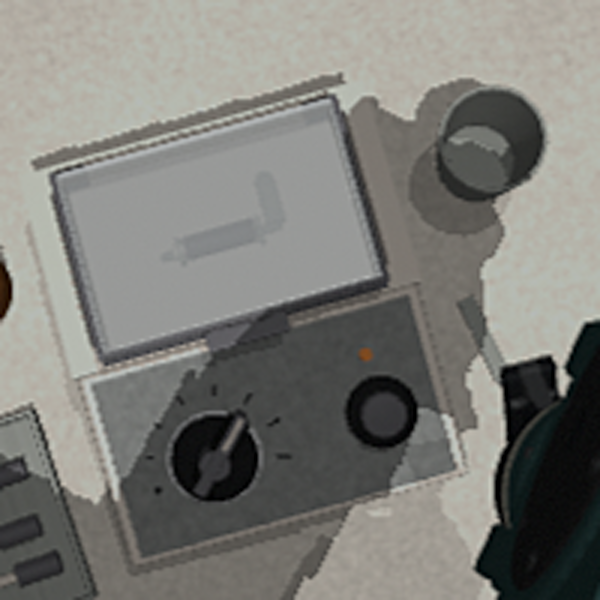

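In the top view the pointer tip is at (242,417), aimed at the fifth stroke at (249,397). The cover is flush and the key is free at (382,412). Next I'll go over the key and press.

```bash
python3 -m jog '[[-1,0.15,0.266,0,0.03],[-1,0.15,0.266,0,0.03],[-1,0.15,0.266,-0.2,0.03],[-1,0.15,0.266,-0.34,0.03],[-1,0.15,0.266,-0.34,0.03]]'; python3 - <<'E'
from h import *
sh(pan(-65,0,21),15.9)
E
```

```text
time: 8.2
ee_pos: [0.4497, -0.0291, 0.117]
tcp_rot: [0.426, 0.566, -0.428, 0.561]
contact_force: [0.3, 0.9, 0.5]
opening: -0.0
[ 0.005 -0.017 -0.045] 0.004
```

```bash
python3 -m jog '[[-1,0.006,-0.014,-0.02,0],[-1,0.006,-0.014,-0.035,0],[-1,0.006,-0.014,-0.045,0],[-1,0.006,-0.014,-0.053,0],[-1,0.006,-0.014,-0.053,0]]'; python3 -m jog '[[-1,0,0,-0.006,0],[-1,0,0,-0.006,0]]'
```

```text
time: 8.7
ee_pos: [0.4538, -0.0344, 0.1072]
tcp_rot: [0.428, 0.563, -0.427, 0.564]
contact_force: [1.8, 0.3, 1.0]
opening: 0.0
time: 8.9
ee_pos: [0.4538, -0.0344, 0.1056]
tcp_rot: [0.428, 0.563, -0.427, 0.564]
contact_force: [1.2, -0.2, 3.0]
opening: 0.001
```

```bash
python3 -m jog '[[-1,0,0,-0.006,0],[-1,0,0,-0.01,0],[-1,0,0,-0.01,0]]'; python3 -m jog '[[-1,0,0,-0.006,0],[-1,0,0,-0.008,0],[-1,0,0,-0.008,0]]'
```

```text
time: 9.2
ee_pos: [0.4538, -0.0343, 0.1029]
tcp_rot: [0.428, 0.563, -0.427, 0.563]
contact_force: [1.5, 0.1, 5.5]
opening: 0.004
time: 9.5
ee_pos: [0.4542, -0.0343, 0.1016]
tcp_rot: [0.428, 0.563, -0.427, 0.564]
contact_force: [0.6, 1.4, 16.7]
opening: 0.003
```

The hard stop came at 17 N after about 5 mm of travel. I'll release and retreat.

```bash
python3 -m jog '[[-1,0,0,0,0],[-1,0,0,0.1,0],[-1,0,0,0.3,0],[-1,-0.1,-0.1,0.45,0],[-1,-0.15,-0.3,0.45,0]]';python3 -m jog '[[-1,-0.05,-0.2,0,0],[-1,-0.05,-0.3,0,0],[-1,-0.05,-0.3,0,0]]'; python3 - <<'E'
from h import *
import cv2
a=env.read_camera("scene")
cv2.imwrite("pics/s9.png",a)
a=env.read_camera("top")[120:340,160:400]
cv2.imwrite("pics/t9.png",cv2.resize(a,None,fx=2.5,fy=2.5,interpolation=cv2.INTER_CUBIC))
E
```

```text
time: 10.0
ee_pos: [0.4167, -0.1063, 0.217]
tcp_rot: [0.427, 0.563, -0.426, 0.566]
contact_force: [2.3, -0.6, -1.7]
opening: -0.004
time: 10.3
ee_pos: [0.4034, -0.1845, 0.2128]
tcp_rot: [0.428, 0.563, -0.429, 0.562]
contact_force: [0.8, 0.5, 0.7]
opening: 0.001
```

View pics/s9.png

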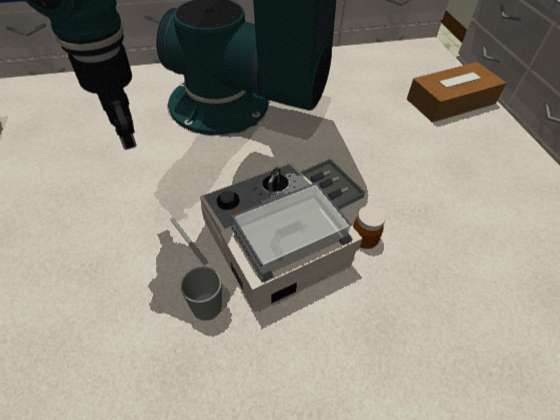

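View pics/t9.png

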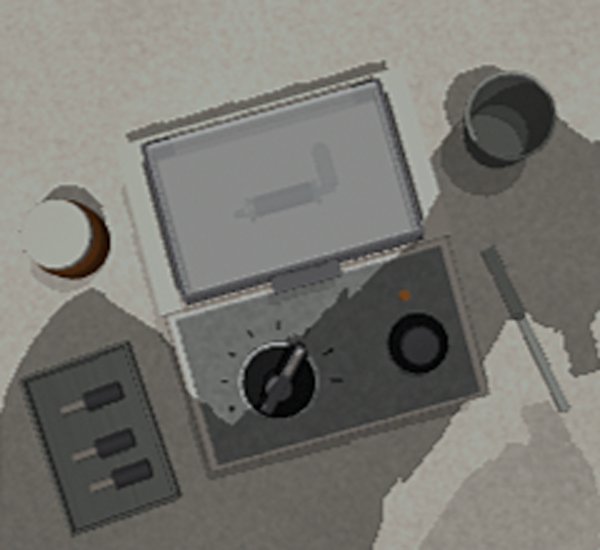

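The final pictures show everything as wanted. The cover is flush and the pointer, tip at (301,347) in the top crop, aims at the fifth stroke at (308,330). The key at (418,344) is up, the four loose things haven't moved, and the arm is clear. I'll hand in.

```bash
python3 -m jog '[[-1,0,0,0,0],[-1,0,0,0,0]]'; python3 - <<'E'
from rig import env
env.close_job()
E
```

```text
time: 10.6
ee_pos: [0.4041, -0.1809, 0.2132]
tcp_rot: [0.427, 0.564, -0.427, 0.563]
contact_force: [0.5, -0.6, -0.6]
opening: 0.001
the job is handed in; nothing more can be done
```

The mixer was set going for a ten-second mix and the job is handed in, at 10.6 s on the clock; no verdict is reported.

- **Cover:** I pushed it down from about 1.2 rad until it was shut. The fingertip met a firm stop at z 0.135, the height expected for shut.
- **Selector:** It started in click 2. I pushed only the left face of the bar with the shut fingers, one click at a time, to click 5.
- **Start key:** I pressed it about 5 mm to its hard stop, with 17 N at the end, and released it.

**Last checks:** the final pictures show the cover flush and the pointer on the fifth stroke. The key looks up, judged from the pictures only. The jar, beaker, tray and spatula look to be where they were, by eye and not measured. The arm is clear of everything. No check failed or disagreed.

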